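Load a label dispenser and thread its rod

TASK

Get the label dispenser ready: stand the yellow label cassette in the empty bay and push both cassettes back against the stop at the rear, so that all the holes line up. Then thread the rod in from the blue end plate through both cassettes and all three plates until its black handle meets the blue plate, and let go. Leave the spare green cassette, the bottle, the cup and the can where they are.

Things in the scene. Friction and masses are not known exactly. Their poses are not given: they have to be found in the camera images.
- dispenser: Fixed label dispenser. Origin: on the table under the rod axis, midway between the end plates; x to the rear (away from the robot), y to the robot's left along the rod axis, z up. Base 8 mm thick (x -68 to +42, y +-64 mm). Three upright plates 6 mm thick, x +-22 mm, top at z = 58 mm: end plates centred at y = +58 (blue) and -58 mm, divider at y = 0.
- entry_hole (a point): Centre of the hole in the outer face of the blue end plate, 36 mm above the table, at y = +61 mm of the dispenser. All three plates have such a 16 mm through hole on this one axis. Axes as the dispenser's.
- red_bay (a point): Where the centre of the red cassette belongs: 36 mm above the table, on the rod axis, at y = +29 mm of the dispenser, in the 52 mm wide bay beside the blue plate. The stop is a low ledge along the rear of both bays: front face at x = +28 mm of the dispenser, top at z = 22 mm; a cassette pushed against it has its bore on the rod axis.
- empty_bay (a point): Where the centre of the yellow cassette belongs: the same in the other, empty bay (52 mm wide), at y = -29 mm of the dispenser.
- red_cassette_c (a point): Centre of the red label cassette, a plastic block 56 mm (x) by 44 mm (y) by 56 mm (z), 0.12 kg, with an 18 mm bore right through its centre along its y axis. It starts on the base plate in the bay at y = +29 mm of the dispenser, 12 to 30 mm short of the stop.
- yellow_cassette_c (a point): Centre of the yellow cassette, same shape and size as the red one (bore along its y axis; turned by half a turn it is the same). It starts upright on the table at the robot's right.
- green_cassette_c (a point): Centre of the spare green cassette, same shape and size, on the table at the robot's right; leave it alone.
- rod_rest: Fixed white rest that holds the rod level, at the robot's left; origin on the table under the handle's centre, axes parallel to the rod's. Base 46 by 180 by 8 mm (y -150 to +30 mm); a 14 mm wide pad under the handle and two notched supports under the rod, tops at z = 40 mm; the rod lifts straight out.
- rod_handle (a point): Centre of the rod's square black handle (22 mm in x, 34 along y, 22 in z), 35 mm above the table at the start. The steel rod, 10 mm thick, leaves the face at y = -17 mm and runs along -y for 138 mm; the last 10 mm taper. 0.06 kg in all. Fully in, the handle's centre is at y = +78 mm of the dispenser, their y axes pointing the same way.
- rod_tip (a point): Pointed end of the rod, on its axis, 155 mm from the handle's centre.
- soap_bottle: Green soap bottle, 56 mm in diameter, 160 mm tall, origin at its foot; it stands near the blue end, behind the rod's path in; leave it alone.
- white_cup: White cup, 70 mm in diameter, 70 mm tall, origin at its foot; it stands near the blue end, in front of the rod's path in; leave it alone.
- blue_can: Blue can, 66 mm in diameter, 100 mm tall, origin at its foot; behind the dispenser; leave it alone.
Things that resemble listed ones, but are neither listed nor needed, are in the scene too. Of the things that look like the part that bears red_cassette_c, the middle-sized one is meant.

How it is judged (in metres and radians):
At the end, for the whole second after the job is handed in: Rod through all plates and cassettes: handle within 6 mm of the blue plate, tip 9 mm or more past the far one, both within 7 mm of the axis; red cassette in the bay by the blue plate, yellow in the other, each within 5 mm of the stop, 8 mm of mid-bay, 0.2 rad, flat on the base; at rest, released (y of rod_handle in the frame of dispenser between 0.07 and 0.084 m and x of rod_handle in the frame of dispenser between -0.007 and 0.007 m and z of rod_handle in the frame of dispenser between 0.028 and 0.044 m and y of rod_tip in the frame of dispenser between -0.09 and -0.07 m and x of rod_tip in the frame of dispenser between -0.007 and 0.007 m and z of rod_tip in the frame of dispenser between 0.028 and 0.044 m and x of red_cassette_c in the frame of dispenser between -0.005 and 0.003 m and y of red_cassette_c in the frame of dispenser between 0.021 and 0.037 m and z of red_cassette_c in the frame of dispenser between 0.031 and 0.041 m and angle between the y axis of each of red_cassette_c, yellow_cassette_c and the y axis of dispenser, either way round below 0.2 rad and linear speed of each of red_cassette, yellow_cassette, rod below 0.02 m/s and x of yellow_cassette_c in the frame of dispenser between -0.005 and 0.003 m and y of yellow_cassette_c in the frame of dispenser between -0.037 and -0.021 m and z of yellow_cassette_c in the frame of dispenser between 0.031 and 0.041 m); the robot touches nothing.
It fails at once if the green soap bottle is moved by more than 25 mm or tipped (distance of soap_bottle from where it was at the start of the episode above 0.025 m or angle between soap_bottle's own z axis and vertical above 0.3 rad).
It fails at once if the white cup is moved by more than 25 mm or tipped (distance of white_cup from where it was at the start of the episode above 0.025 m or angle between white_cup's own z axis and vertical above 0.3 rad).
It fails at once if the blue can is moved by more than 25 mm or tipped (distance of blue_can from where it was at the start of the episode above 0.025 m or angle between blue_can's own z axis and vertical above 0.3 rad).
It fails at once if the spare green cassette is moved by more than 25 mm or tipped (distance of green_cassette_c from where it was at the start of the episode above 0.025 m or angle between green_cassette_c's own z axis and vertical above 0.3 rad).
It also fails if it takes over 72 s, if anything falls off the work surface, if the arm or the gripper's body presses on something with over 40 N, if the wrist force passes 120 N, or if a joint passes its speed limit or range.

ROBOT

A 6-joint arm with a two-finger parallel gripper is mounted at the origin on the work surface. World frame = base frame: x ahead of the robot, y to its left, z up, the work surface at z = 0. Lengths are in m, angles in degrees, forces in N, time in s.
With the tool pointing down it reaches from about 0.25 to 0.725 m from the base axis. Payload 9.7 kg.
Tool frame: the origin (TCP) lies midway between the tips of the shut fingers; the grasp point (between the pads) lies 19 mm behind it; z points along the fingers, y is the line along which they close (so a half turn about z gives the same grasp; the last joint's range is limited). The gripper opens to 85 mm and grips with 20 to 120 N. Pads are 22 mm wide; open, the fingers measure 114 mm over their backs; the gripper's body (76 mm by 85 mm) begins 54 mm behind the grasp point. The pads swing forward as they close: fully open they stand 13 mm farther back than shut.
Start: joints at [-77.006, 4.979, 10.078, 95.1, 0, 90], TCP at [0.124, -0.536, 0.231] pointing down, gripper open.
Joint ranges: [-179.16, 179.16], [-48.56, 103.87], [-65.8, 70.77], [-126.05, 130.52], [-82.76, 87.17], [-180, 180]. Speed limits (degrees/s): [127.2, 127.2, 147.25, 180, 180, 180].

INTERFACE

Orientations are given as [roll, pitch, yaw] about the fixed x, y, z axes, in that order (R = Rz(yaw) Ry(pitch) Rx(roll)).
In Python, from workcell import bot gives the robot as it stands. The module is installed in compiled form; this text tells all that it offers.
- The arm moves only by the tool send_rows, never from a script. Its argument "moves" is one flat list of numbers, 7 for each row, row after row: the shift along the world's x, y, z normalised to -1 to 1, where 1 is 0.025 m, then the turn, a rotation vector about the world's x, y, z normalised to -1 to 1, where 1 is 0.15 rad, then the closure, from -1 (fully open) to 1 (shut), so that 0 is half open. A call has 1 to 8 rows; each row shifts and turns the commanded pose from where the row before left it; what a row does not reach is not made up. A row lasts 1/8 s, in which the tool goes at most 62.5 mm and 10.7 degrees, less where a joint would pass 70% of its speed; a pose out of reach is approached as far as the arm can. A call with a number of a shift or a turn outside -1 to 1 is refused whole. A call with a gripper value outside its range is refused whole. The fingers move at their own pace and stop on an object; "squeeze" is the grip in N (left out, the last holds). Time passes only in rows, so rows that do not move let the fingers close. It gives the time, the measured TCP pose, the force, the opening and the grip force at its end, in the units of the state.
- bot.get_obs(): the state, without advancing time (a new reading comes with each control period).
- bot.camera(name): name is "scene" or "top" or "wrist"; returns a dict with "color" (400x640x3 uint8, red, green, blue), "camera_matrix" (3x3 intrinsics, pixels), "R" (3x3) and "t" (3): a world point X has camera coordinates R X + t. Camera axes: x right, y down, z forward; pixel columns grow to the right and rows downward; lengths in m; the calibration is good to about 2 mm. The wrist camera is an equidistant fisheye: a pixel r from the principal point sees the ray r / f radians off the axis. A picture is of the moment at which its call begins. There is no depth.
- bot.job_done(): hands the job in; it is judged then, once.
Trained networks look in the newest picture that a camera, given by its name, has taken for a name from the list of things; names that differ only in an ending like _2 or _b are one class to them, and where a whole thing is asked for, a point or a joint stands for the part that bears it (a point fixed in the world has none). Each returns a list of dicts, best first, with "p" (0 to 1); they miss things now and then, are a little off and sometimes report something else, mostly with a low value. They report only what shows in the picture. A call takes as long as a camera call. They do not tell look-alikes from the thing itself.
- bot.boxes_of(camera, query): "extent" ([left, top, right, bottom] in pixels, round what is visible of it).
- bot.trace(camera, query): "region" (400x640 bool, what is visible of it) and "extent" ([left, top, right, bottom] in pixels, round what is visible of it).
- bot.landmark_of(camera, query): "pixel" ([column, row] in pixels: a listed point, or the origin of a listed thing).
The state is a dict: "time": time; "q": joint angles; "qd": joint speeds; "joint_efforts": joint torques, N m; "ee_pos": TCP position; "tcp_rot": TCP orientation; "wrist_force": force on the tool from outside, world axes, zero at the start; "torque": the same for the moment, N m; "opening": finger opening in m; "grasp_force": force on a finger pad.
Only numpy, scipy, OpenCV 4.12 (cv2) and the standard library are available. Lean on these libraries where they do the work, as an engineer would, in place of code of your own. Each camera call takes 0.05 s, during which the arm holds its last target. There are 200 camera calls.

## Working session

There is one attempt and no reset: what is moved stays moved. The work goes in short steps, Python scripts to look and compute and a tool call to move; the robot and the scene stay as the last step left them, time stands still between calls to the robot, and variables do not carry over. Pictures are saved under pics/ and viewed, at most 10 in all, crops included, and the job is handed in when it is done.

Besides the shell and the picture viewer there is one more tool, called as a command line: name --argument value ..., lists and objects as JSON in quotes. send_rows: Moves the arm, as the interface text tells. Its arguments: {"type":"object","properties":{"moves":{"type":"array"},"squeeze":{"type":"number"}},"required":["moves"]}

```bash
mkdir -p pics; cat > h.py <<'E'
import numpy as np, cv2
from workcell import bot
def cam(n,save=None):
    c=bot.camera(n)
    if save: cv2.imwrite('pics/'+save,c['color'][:,:,::-1])
    return c
def ray(c,px):
    K=c['camera_matrix'];x=(px[0]-K[0,2])/K[0,0];y=(px[1]-K[1,2])/K[1,1]
    return -c['R'].T@c['t'], c['R'].T@np.array([x,y,1.])
def onz(c,px,z):
    o,d=ray(c,px);return o+d*(z-o[2])/d[2]
def tri(c1,p1,c2,p2):
    o1,d1=ray(c1,p1);o2,d2=ray(c2,p2)
    s=np.linalg.lstsq(np.c_[d1,-d2],o2-o1,rcond=None)[0]
    a=o1+s[0]*d1;b=o2+s[1]*d2
    return (a+b)/2,np.linalg.norm(a-b)
def proj(c,X):
    p=c['camera_matrix']@(c['R']@np.asarray(X)+c['t']);return p[:2]/p[2]
E
python3 - <<'E'
from h import *
np.set_printoptions(precision=4,suppress=True)
cs={n:cam(n,n+'0.png') for n in('scene','top')}
for n,c in cs.items(): print(n,-c['R'].T@c['t'],c['camera_matrix'][0,0])
Z=dict(dispenser=0,entry_hole=.036,red_bay=.036,empty_bay=.036,red_cassette_c=.036,yellow_cassette_c=.028,green_cassette_c=.028,rod_rest=0,rod_handle=.035,rod_tip=.035,soap_bottle=0,white_cup=0,blue_can=0)
for q,z in Z.items():
  for n in cs:
    for r in bot.landmark_of(n,q)[:4]:
      print(q,n,round(r['p'],2),np.round(r['pixel'],1),onz(cs[n],r['pixel'],z)[:2])
E
```

```text
scene [1.25   0.6486 0.8275] 441.88590439262276
top [0.4951 0.0407 1.1321] 379.129849004116
dispenser scene 0.8 [307.9 219.4] [ 0.585 -0.01 ]
dispenser scene 0.55 [412.6 281.1] [0.5769 0.3343]
dispenser top 0.6 [332.2 191.5] [ 0.5841 -0.0174]
entry_hole scene 0.84 [327.8 216.6] [0.5691 0.0507]
entry_hole top 0.92 [311.5 198.1] [0.5623 0.0445]
red_bay scene 0.86 [315.1 210.8] [0.5746 0.0086]
red_bay scene 0.66 [328.2 212.7] [0.5562 0.0407]
red_bay top 0.85 [324.5 194.6] [0.5723 0.0068]
empty_bay scene 0.72 [297.6 202.4] [ 0.5812 -0.053 ]
empty_bay top 0.7 [344.5 189. ] [ 0.5885 -0.0514]
empty_bay top 0.47 [311.7 197.1] [0.5652 0.0439]
empty_bay top 0.28 [440.1 238.6] [ 0.4439 -0.3271]
red_cassette_c scene 0.73 [316.1 162.6] [ 0.3999 -0.1502]
red_cassette_c scene 0.71 [345.7 188.5] [0.44  0.006]
red_cassette_c scene 0.68 [320.1 208.1] [0.5568 0.0109]
red_cassette_c scene 0.62 [413.9 266.9] [0.5666 0.3256]
red_cassette_c top 0.87 [374.9 250.8] [ 0.4096 -0.1378]
red_cassette_c top 0.64 [327.  201.1] [ 0.5534 -0.0004]
red_cassette_c top 0.61 [326.1 245.3] [0.426  0.0028]
yellow_cassette_c
[... 221 characters left out ...]
rest scene 0.59 [410.9 278. ] [0.5713 0.3257]
rod_rest top 0.66 [331.6 147.6] [ 0.7168 -0.0164]
rod_rest top 0.58 [220.3 197.7] [0.5664 0.3166]
rod_handle scene 0.93 [415.4 265. ] [0.5581 0.3244]
rod_handle top 0.79 [216.7 195.8] [0.5697 0.3185]
rod_tip scene 0.63 [460.  246.5] [0.4289 0.3725]
rod_tip top 0.71 [198.7 248.8] [0.4175 0.3684]
soap_bottle scene 0.66 [333.8 266.7] [0.6707 0.1621]
soap_bottle top 0.71 [276.1 166.3] [0.6603 0.1506]
white_cup scene 0.89 [379.1 213.7] [0.4296 0.1236]
white_cup scene 0.19 [295.1 207.8] [ 0.5733 -0.0728]
white_cup top 0.73 [286.4 240.3] [0.439  0.1195]
blue_can scene 0.67 [272.5 242.5] [ 0.7158 -0.0154]
blue_can top 0.57 [335.4 146.1] [ 0.7213 -0.0278]
```

```bash
python3 - <<'E'
import cv2
a=cv2.imread('pics/top0.png')[120:300,180:480];cv2.imwrite('pics/topc.png',cv2.resize(a,(800,480),interpolation=cv2.INTER_CUBIC))
a=cv2.imread('pics/scene0.png')[130:310,210:510];cv2.imwrite('pics/scenec.png',cv2.resize(a,(800,480),interpolation=cv2.INTER_CUBIC))
E
```

```text
(no output)
```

View pics/topc.png

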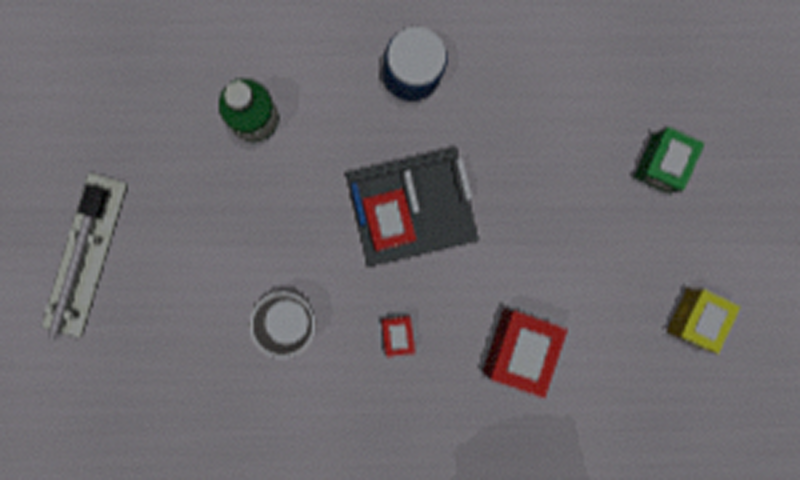

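View pics/scenec.png

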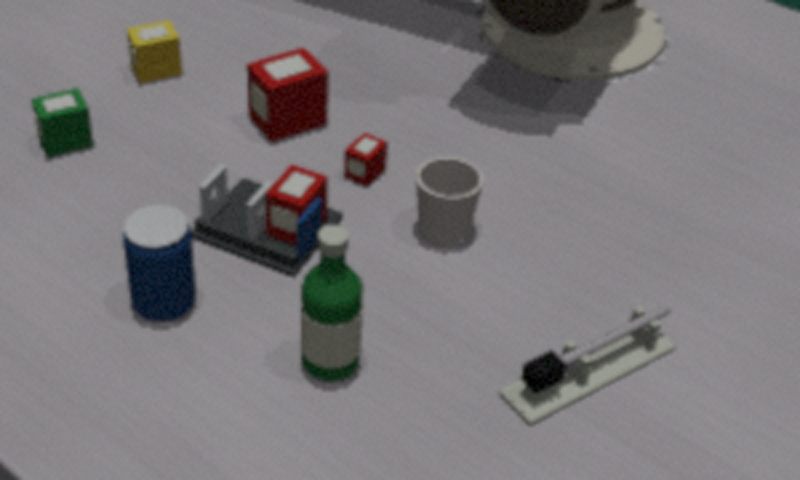

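Of the three red look-alikes in the top image, the one at (326,245) is small, the one at (375,251) is large, and the one at (327,201) is middle-sized and already stands in the bay by the blue plate. That last one is red_cassette, and the enlarged crop confirms it. I'll look from above the dispenser next.

```bash
python3 - <<'E'
from h import *
np.set_printoptions(precision=4,suppress=True)
o=bot.get_obs();print(o['tcp_rot'],o['ee_pos'],o['q'],o['time'])
c=bot.camera('wrist');print(c['camera_matrix'],c['R'],-c['R'].T@c['t'])
E
```

```text
[179.9992   0.0001  12.9957] [ 0.1237 -0.5359  0.2313] [-77.0052   4.977   10.0778  95.1     -0.0001  89.999 ] 1.4
[[309.7069   0.     323.6531]
 [  0.     309.7069 197.9441]
 [  0.       0.       1.    ]] [[ 0.2246 -0.9744 -0.0006]
 [-0.9332 -0.2153  0.2876]
 [-0.2804 -0.0641 -0.9578]] [ 0.1934 -0.5197  0.3727]
```

send_rows --moves '[1,1,0.3,0,0,0,-1,1,1,0.3,0,0,0,-1,1,1,0.3,0,0,0,-1,1,1,0.3,0,0,0,-1,1,1,0.3,0,0,0,-1,1,1,0.3,0,0,0,-1,1,1,0.3,0,0,0,-1,1,1,0.3,0,0,0,-1]'

```text
time: 2.45
ee_pos: [0.3244, -0.335, 0.2916]
tcp_rot: [180.0, -0.0, 13.0]
wrist_force: [-0.2, -1.5, -0.5]
opening: 0.0852
grasp_force: 0.0
```

send_rows --moves '[0.8,1,0,0,0,0,1,0.8,1,0,0,0,0,1,0.8,1,0,0,0,0,1,0.8,1,0,0,0,0,1,0.8,1,0,0,0,0,1,0.8,1,0,0,0,0,1,0.4,1,0,0,0,0,1,0.0,1,0,0,0,0,1]'

```text
time: 3.45
ee_pos: [0.4542, -0.135, 0.2909]
tcp_rot: [-180.0, 0.0, 13.0]
wrist_force: [-0.3, 0.4, 0.6]
opening: -0.0003
grasp_force: 0.0
```

send_rows --moves '[0.4,1,0,0,0,0,1,0.4,1,0,0,0,0,1,0,1,0,0,0,0,1,0,1,0,0,0,0,1,0,0,0,0,0,0,1]'

```text
time: 4.08
ee_pos: [0.4737, -0.0348, 0.2914]
tcp_rot: [-180.0, -0.0, 13.1]
wrist_force: [-0.5, -1.1, 0.4]
opening: 0.0
grasp_force: 0.0
```

```bash
cat >> h.py <<'E'
def wray(c,px):
    K=c['camera_matrix'];v=np.array([px[0]-K[0,2],px[1]-K[1,2]]);r=np.linalg.norm(v);th=r/K[0,0]
    d=np.r_[v/max(r,1e-9)*np.sin(th),np.cos(th)];return -c['R'].T@c['t'],c['R'].T@d
def wonz(c,px,z):
    o,d=wray(c,px);return o+d*(z-o[2])/d[2]
def wproj(c,X):
    K=c['camera_matrix'];p=c['R']@np.asarray(X)+c['t'];rho=np.hypot(*p[:2]);th=np.arctan2(rho,p[2])
    return np.array([K[0,2],K[1,2]])+K[0,0]*th*p[:2]/rho
E
python3 - <<'E'
from h import *
np.set_printoptions(precision=4,suppress=True)
c=cam('wrist','w1.png')
Z=dict(dispenser=0,entry_hole=.036,red_bay=.036,empty_bay=.036,red_cassette_c=.036)
for q,z in Z.items():
    for r in bot.landmark_of('wrist',q)[:4]:
      print(q,round(r['p'],2),np.round(r['pixel'],1),wonz(c,r['pixel'],z)[:2])
E
```

```text
dispenser 0.89 [328.3  80.4] [ 0.5819 -0.0157]
entry_hole 0.86 [281.4  81.5] [0.5648 0.0416]
red_bay 0.89 [308.   79.2] [0.5745 0.0093]
empty_bay 0.76 [351.9  81.3] [ 0.5847 -0.0451]
empty_bay 0.36 [216.5 158.3] [0.4488 0.1081]
red_cassette_c 0.85 [387.1 231.6] [ 0.3993 -0.1435]
red_cassette_c 0.71 [296.8 195.2] [ 0.4228 -0.0093]
red_cassette_c 0.6 [307.8 101.2] [0.5469 0.0032]
```

View pics/w1.png

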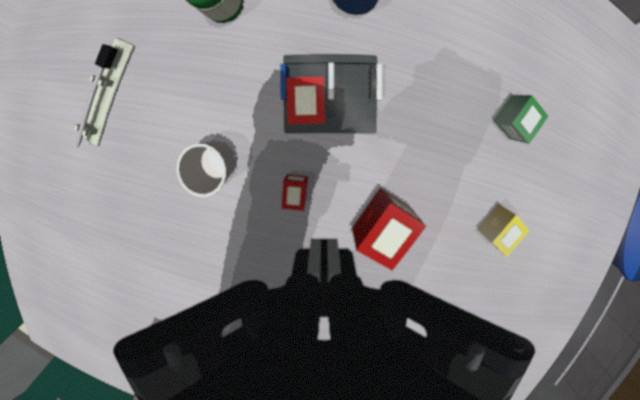

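```bash
cat > fit.py <<'E'
from h import *
from scipy.optimize import differential_evolution
def fitbase(c,P,x0,box=(-.068,.042,-.064,.064),skip=(),zt=.008,e=.002,sgn=1,chan=None,span=(.02,.012,.2)):
    g=c['color'].astype(np.float32); g=g.mean(2) if chan is None else g@np.array(chan,np.float32)
    g=cv2.GaussianBlur(g,(0,0),.6); o=-c['R'].T@c['t']
    xa,xb,ya,yb=box; s=np.linspace(.04,.96,60)
    ed=[('f',(xa,ya),(xa,yb),(-1,0)),('r',(xb,ya),(xb,yb),(1,0)),('R',(xa,ya),(xb,ya),(0,-1)),('L',(xa,yb),(xb,yb),(0,1))]
    def cost(p):
        cs,sn=np.cos(p[2]),np.sin(p[2]);R=np.array([[cs,-sn],[sn,cs]]);loc=R.T@(o[:2]-p[:2]);t=0
        for k,a,b,n in ed:
            if k in skip: continue
            a,b,n=map(np.array,(a,b,n)); z=0 if False else (zt if (loc-a)@n<0 else zt if zt>.02 else 0.)
            q=a+(b-a)*s[:,None]
            def smp(d):
                w=(q+n*d)@R.T+p[:2]; uv=np.array([P(c,np.r_[v,z]) for v in w],np.float32)
                return cv2.remap(g,uv[:,0].reshape(-1,1),uv[:,1].reshape(-1,1),1).ravel()
            t+=np.mean(np.clip(smp(e)-smp(-e),-40,60))*sgn
        return -t
    x0=np.array(x0);sp=np.array([span[0],span[0],span[2]])
    r=differential_evolution(cost,list(zip(x0-sp,x0+sp)),popsize=12,maxiter=35,seed=1,tol=1e-4)
    return r.x,-r.fun
E
cat > a.py <<'E'
from fit import *
np.set_printoptions(precision=4,suppress=True)
for n,P,sk in (('wrist',wproj,''),('top',proj,''),('scene',proj,'')):
    c=bot.camera(n)
    x,f=fitbase(c,P,(.582,-.016,.227),skip=sk); print(n,x[:2],np.degrees(x[2]),f)
E
time python3 a.py; python3 -c "
import cv2;a=cv2.imread('pics/w1.png')[35:150,250:410];cv2.imwrite('pics/w1c.png',cv2.resize(a,None,fx=5,fy=5,interpolation=cv2.INTER_CUBIC))"
```

```text
wrist [ 0.5779 -0.019 ] 13.038206580548238 209.4150390625
top [ 0.5796 -0.0183] 13.436050719574027 82.4133529663086
scene [ 0.5803 -0.0173] 12.877853244227468 84.17539
real	0m17.062s
user	0m15.336s
sys	0m0.164s
```

View pics/w1c.png

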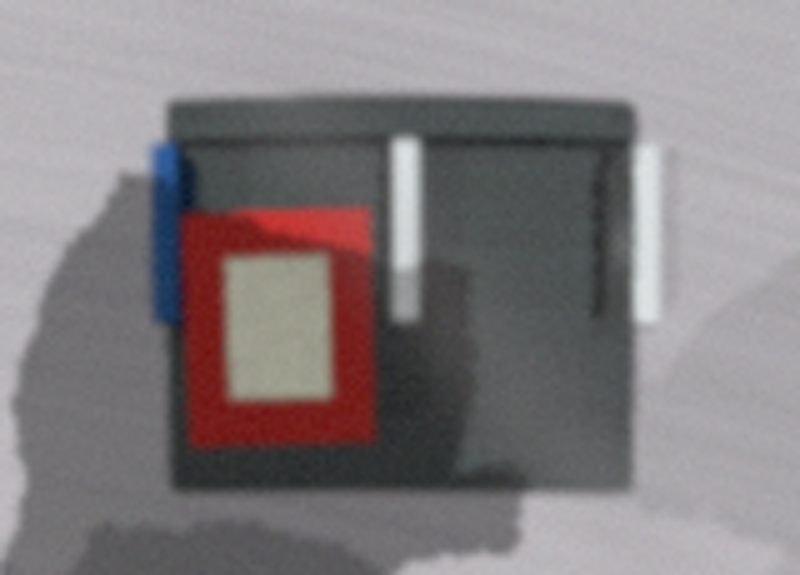

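```bash
sed -i "s/wproj,''/wproj,'r'/;s/proj,''/proj,'r'/g;s/0.227),skip/0.227),skip/" a.py; python3 a.py; python3 - <<'E'
from fit import *
np.set_printoptions(precision=4,suppress=True)
c=bot.camera('wrist')
# plates' tops & red top as check: yellow pose from wrist and top too
for n,P in(('wrist',wproj),('top',proj)):
    c=bot.camera(n)
    for q,z in(('red_cassette_c',.064),('yellow_cassette_c',.056)):
        x0=(.549,.003,.22) if q[0]=='r' else (.444,-.331,-.5)
        x,f=fitbase(c,P,x0,box=(-.028,.028,-.022,.022),zt=z,sgn=-1,chan=(1,0,-1) if 1 else None,span=(.02,0,.6)); print(n,q,x[:2],np.degrees(x[2]),f)
E
```

```text
wrist [ 0.5779 -0.0187] 13.07235310537397 149.69503784179688
top [ 0.5804 -0.018 ] 13.6872933823489 49.80742645263672
scene [ 0.5956 -0.0171] 20.706669223662978 51.733654
wrist red_cassette_c [0.5478 0.0052] 13.622480213500005 160.0
wrist yellow_cassette_c [ 0.4401 -0.3367] -25.762731605352442 160.0
top red_cassette_c [0.5498 0.0052] 14.767379464793837 139.354248046875
top yellow_cassette_c [ 0.4406 -0.3398] -26.25966281548379 87.74786376953125
```

send_rows --moves '[0.4,0.5,-1,0,0,0,1,0.4,0.5,-1,0,0,0,1,0,0,-1,0,0,0,1,0,0,-1,0,0,0,1,0,0,-1,0,0,0,1,0,0,-1,0,0,0,1,0,0,-1,0,0,0,1,0,0,-1,0,0,0,1]'

```text
time: 5.82
ee_pos: [0.4936, -0.0109, 0.0905]
tcp_rot: [180.0, -0.0, 13.0]
wrist_force: [0.3, -0.1, -0.4]
opening: 0.0002
grasp_force: 0.0
```

send_rows --moves '[0,0,-1,0,0,0,1,0,0,-1,0,0,0,1,0,0,-0.9,0,0,0,1,0.39,0.09,0,0,0,0,1,0.39,0.09,0,0,0,0,1,0.39,0.09,0,0,0,0,1]'

```text
time: 6.58
ee_pos: [0.5244, -0.004, 0.0199]
tcp_rot: [180.0, -0.1, 13.0]
wrist_force: [-0.0, 1.0, 1.0]
opening: -0.0002
grasp_force: 0.0
```

send_rows --moves '[0.2,0.045,0,0,0,0,1,0.2,0.045,0,0,0,0,1,0,0,0,0,0,0,1]'

```text
time: 6.95
ee_pos: [0.5332, -0.0019, 0.0188]
tcp_rot: [180.0, 0.0, 13.0]
wrist_force: [-0.9, 0.3, -0.7]
opening: 0.0001
grasp_force: 0.0
```

send_rows --moves '[0.12,0.028,0,0,0,0,1,0,0,0,0,0,0,1]'

```text
time: 7.2
ee_pos: [0.5354, -0.0013, 0.0186]
tcp_rot: [-180.0, 0.1, 13.0]
wrist_force: [-3.8, -0.8, 1.9]
opening: 0.0005
grasp_force: 0.8
```

send_rows --moves '[0.1,0.023,0,0,0,0,1,0,0,0,0,0,0,1]'

```text
time: 7.45
ee_pos: [0.5355, -0.0012, 0.0184]
tcp_rot: [-180.0, 0.3, 13.0]
wrist_force: [-17.5, -4.0, 8.7]
opening: -0.0001
grasp_force: 2.6
```

```bash
python3 - <<'E'
from fit import *
import json
np.set_printoptions(precision=4,suppress=True)
for n,P in(('top',proj),):
    c=cam(n,'t2.png')
    x,f=fitbase(c,P,(.57,.008,.22),box=(-.028,.028,-.022,.022),zt=.064,sgn=-1,chan=(1,0,-1)); print(n,x[:2],np.degrees(x[2]),f)
print(bot.get_obs()['wrist_force'])
a=cv2.imread('pics/t2.png')[165:225,285:365];cv2.imwrite('pics/t2c.png',cv2.resize(a,None,fx=7,fy=7,interpolation=cv2.INTER_CUBIC))
E
```

```text
top [0.5625 0.028 ] 8.522889930724658 2.5925650596618652
[-16.395   -4.2465   9.5845]
```

View pics/t2c.png

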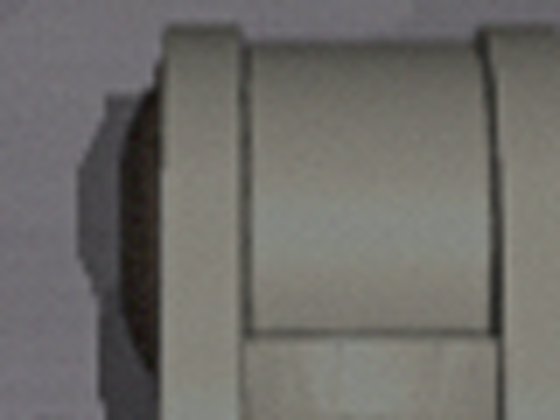

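send_rows --moves '[-0.8,-0.19,0,0,0,0,1,-0.4,-0.1,1,0,0,0,1,0,0,1,0,0,0,1,0,0,1,0,0,0,-1,0,0,1,0,0,0,-1,-0.25,-1,1,0,0,1,-1,-0.25,-1,1,0,0,1,-1,-0.25,-1,1,0,0,1,-1]'

```text
time: 8.5
ee_pos: [0.4897, -0.0836, 0.1949]
tcp_rot: [180.0, -0.1, 39.1]
wrist_force: [0.7, -0.2, -0.3]
opening: 0.0854
grasp_force: 0.0
```

send_rows --moves '[-0.25,-1,0.5,0,0,1,-1,-0.25,-1,0,0,0,1,-1,-0.25,-1,0,0,0,0.9,-1,-0.25,-1,0,0,0,0,-1,-0.25,-1,0,0,0,0,-1,-0.25,-1,0,0,0,0,-1,-0.25,-1,0,0,0,0,-1,-0.25,-1,0,0,0,0,-1]'

```text
time: 9.5
ee_pos: [0.4397, -0.2838, 0.2065]
tcp_rot: [179.9, -0.0, 63.7]
wrist_force: [0.0, 0.3, 0.1]
opening: 0.0854
grasp_force: 0.0
```

send_rows --moves '[-0.25,-1,0,0,0,0,-1,-0.25,-1,0,0,0,0,-1,-0.25,-1,0,0,0,0,-1,-0.1,-1,0,0,0,0,-1,0,-0.4,0,0,0,0,-1,0,0,0,0,0,0,-1]'

```text
time: 10.25
ee_pos: [0.4185, -0.393, 0.2061]
tcp_rot: [-180.0, -0.0, 63.7]
wrist_force: [-0.5, 0.3, 0.5]
opening: 0.0851
grasp_force: 0.0
```

```bash
python3 - <<'E'
from fit import *
np.set_printoptions(precision=4,suppress=True)
c=cam('wrist','w3.png')
for r in bot.landmark_of('wrist','yellow_cassette_c')[:2]: print(r['p'],r['pixel'],wonz(c,r['pixel'],.028))
m=bot.trace('wrist','yellow_cassette_c');print(m[0]['p'],m[0]['extent'])
for z in(.056,):
    x,f=fitbase(c,wproj,(.440,-.337,-.45),box=(-.028,.028,-.022,.022),zt=z,sgn=-1,chan=(.5,.5,-1)); print(x[:2],np.degrees(x[2]),f)
c=cam('top')
x,f=fitbase(c,proj,(.57,.012,.22),box=(-.028,.028,-.022,.022),zt=.064,sgn=-1,chan=(1,0,-1)); print('red',x[:2],np.degrees(x[2]),f)
E
```

```text
0.6 [320.7, 121.5] [ 0.4402 -0.3389  0.028 ]
0.84 [289.7, 98.2, 349.4, 147.7]
[ 0.4378 -0.3375] -25.31617767120414 160.0
red [0.573  0.0086] 13.25340899692135 160.0
```

View pics/w3.png

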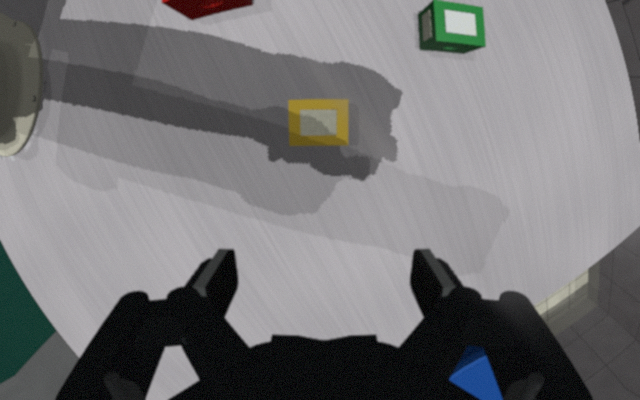

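send_rows --moves '[0.4,1,0,0,0,0,-1,0.4,1,-1,0,0,0,-1,0,0.2,-1,0,0,0,-1,0,0,-1,0,0,0,-1,0,0,-1,0,0,0,-1,0,0,-1,0,0,0,-1,0,0,-1,0,0,0,-1,0,0,-1,0,0,0,-1]'

```text
time: 11.45
ee_pos: [0.4386, -0.3373, 0.0308]
tcp_rot: [180.0, 0.0, 63.7]
wrist_force: [0.4, 0.3, 0.7]
opening: 0.0852
grasp_force: 0.0
```

send_rows --moves '[0,0,-0.45,0,0,0,-1,0,0,0,0,0,0,-1,0,0,0,0,0,0,1,0,0,0,0,0,0,1,0,0,0,0,0,0,1,0,0,0,0,0,0,1]' --squeeze 40

```text
time: 12.2
ee_pos: [0.439, -0.3383, 0.0213]
tcp_rot: [179.9, 0.0, 63.7]
wrist_force: [-0.8, 0.4, 5.7]
opening: 0.0553
grasp_force: 43.4
```

send_rows --moves '[0,0,1,0,0,0,1,0,0,1,0,0,0,1,0,0,1,0,0,0,1,0.46,0.97,1,0,0,0,1,0.46,0.97,1,0,0,0.5,1,0.46,0.97,0,0,0,0.9,1,0.46,0.97,0,0,0,0.9,1,0.46,0.97,0,0,0,0.9,1]'

```text
time: 13.2
ee_pos: [0.4962, -0.2159, 0.1452]
tcp_rot: [180.0, 0.0, 91.4]
wrist_force: [-0.1, -0.9, -1.4]
opening: 0.0554
grasp_force: 42.9
```

send_rows --moves '[0.46,0.97,0,0,0,0.9,1,0.46,0.97,0,0,0,0.5,1,0.46,0.97,0,0,0,0,1,0.46,0.97,0,0,0,0,1,0.46,0.97,0,0,0,0,1,0.46,0.97,0,0,0,0,1,0.46,0.95,-0.6,0,0,0,1,0,0,0,0,0,0,1]'

```text
time: 14.2
ee_pos: [0.5762, -0.046, 0.1288]
tcp_rot: [-179.9, -0.0, 103.4]
wrist_force: [-0.2, -0.2, -1.4]
opening: 0.0556
grasp_force: 42.9
```

```bash
python3 - <<'E'
from fit import *
np.set_printoptions(precision=4,suppress=True)
o=bot.get_obs();print(o['ee_pos'],o['tcp_rot'],o['opening'])
c=cam('wrist','w4.png')
a=c['color'][:,:,::-1][100:320,180:460];cv2.imwrite('pics/w4c.png',cv2.resize(a,None,fx=2.7,fy=2.7,interpolation=cv2.INTER_CUBIC))
dz=o['ee_pos'][2]-.0213
x,f=fitbase(c,wproj,(*o['ee_pos'][:2],.228),box=(-.028,.028,-.022,.022),zt=.056+dz,skip=('f','r'),sgn=-1,chan=(.5,.5,-1)); print(x[:2],np.degrees(x[2]),f)
E
```

```text
[ 0.5762 -0.046   0.1288] [-179.8895   -0.0468  103.3502] 0.05561211587836615
[ 0.5726 -0.0451] 13.946236905803854 65.49651336669922
```

View pics/w4c.png

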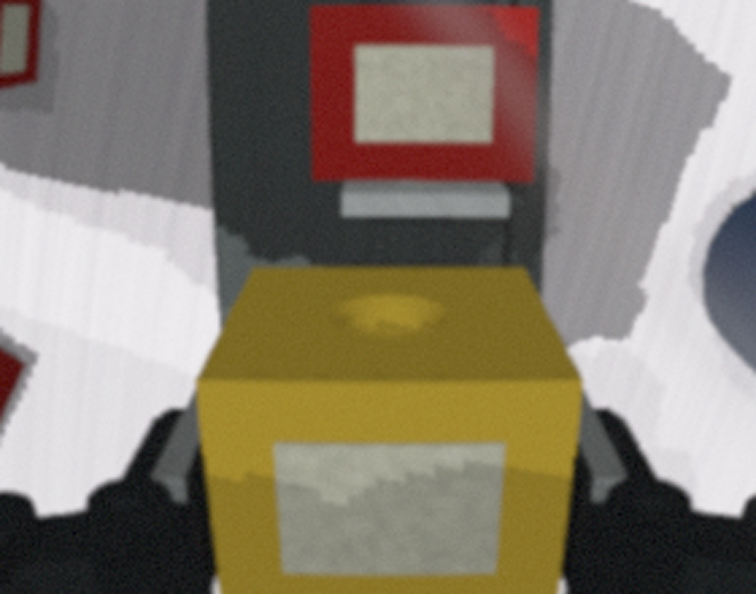

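```bash
python3 - <<'E'
from h import *
np.set_printoptions(precision=4,suppress=True)
c=bot.camera('wrist');D=np.array([.5787,-.0185]);a=np.radians(13.1);R=np.array([[np.cos(a),-np.sin(a)],[np.sin(a),np.cos(a)]])
o=bot.get_obs();print('tcp loc',R.T@(o['ee_pos'][:2]-D))
for nm,px,z in(('topL',(200,380),.1635),('topR',(580,380),.1635),('botL',(252,268),.1075),('botR',(525,268),.1075),('divtopL',(341,183),.058),('divtopR',(507,183),.058),('divnearL',(341,217),.058),('divnearR',(509,217),.058),('redL',(312,180),.064),('redR',(535,183),.064),('red far L',(311,5),.064),('red far R',(540,9),.064),('baseL',(218,240),.008),('baseL2',(209,30),.008)):
    w=wonz(c,(180+px[0]/2.7,100+px[1]/2.7),z)[:2];print(nm,R.T@(w-D))
E
```

```text
tcp loc [-0.009  -0.0277]
topL [-0.0375 -0.0034]
topR [ 0.017  -0.0032]
botL [-0.0387 -0.0036]
botR [ 0.0176 -0.0034]
divtopL [-0.023   0.0045]
divtopR [0.0203 0.0048]
divnearL [-0.023  -0.0046]
divnearR [ 0.0211 -0.0043]
redL [-0.0299  0.0064]
redR [0.0266 0.006 ]
red far L [-0.0297  0.0504]
red far R [0.0265 0.0501]
baseL [-0.0669 -0.0243]
baseL2 [-0.0674  0.0444]
```

send_rows --moves '[0.03,-0.14,0,0,0,0,1,0,0,-1,0,0,0,1,0,0,-0.8,0,0,0,1,0,0,-0.4,0,0,0,1,0,0,-0.4,0,0,0,1,0,0,-0.4,0,0,0,1,0,0,0,0,0,0,1]'

```text
time: 15.18
ee_pos: [0.5768, -0.0509, 0.0544]
tcp_rot: [-179.9, -0.0, 103.2]
wrist_force: [-0.1, 0.1, -0.8]
opening: 0.0554
grasp_force: 42.9
```

send_rows --moves '[0,0,-0.4,0,0,0,1,0,0,-0.4,0,0,0,1,0,0,-0.3,0,0,0,1,0,0,-0.2,0,0,0,1,0,0,0,0,0,0,1]'

```text
time: 15.8
ee_pos: [0.5773, -0.051, 0.0284]
tcp_rot: [179.8, 0.1, 103.2]
wrist_force: [-22.6, 0.6, 46.4]
opening: 0.0558
grasp_force: 49.9
```

send_rows --moves '[0,0,0.08,0,0,0,1,0,0,0,0,0,0,1]'

```text
time: 16.05
ee_pos: [0.5773, -0.051, 0.0285]
tcp_rot: [179.9, 0.1, 103.2]
wrist_force: [-16.6, 0.7, 32.1]
opening: 0.0558
grasp_force: 48.3
```

send_rows --moves '[0.1,0.023,0,0,0,0,1,0.1,0.023,0,0,0,0,1,0,0,0,0,0,0,1]'

```text
time: 16.42
ee_pos: [0.5822, -0.0504, 0.0285]
tcp_rot: [179.9, 0.1, 103.2]
wrist_force: [-15.9, -3.2, 31.8]
opening: 0.0557
grasp_force: 48.3
```

send_rows --moves '[0,0,0.14,0,0,0,1,0.1,0.023,0,0,0,0,1,0,0,0,0,0,0,1]'

```text
time: 16.8
ee_pos: [0.5849, -0.0492, 0.0285]
tcp_rot: [180.0, 0.0, 103.2]
wrist_force: [-3.7, -0.2, 8.9]
opening: 0.0553
grasp_force: 45.4
```

send_rows --moves '[0.1,0.023,0,0,0,0,1,0,0,0,0,0,0,1]'

```text
time: 17.05
ee_pos: [0.5867, -0.0488, 0.0286]
tcp_rot: [-179.9, 0.0, 103.2]
wrist_force: [-8.1, -1.4, 11.3]
opening: 0.0555
grasp_force: 45.8
```

send_rows --moves '[0.06,0.014,0,0,0,0,1,0,0,0,0,0,0,1]'

```text
time: 17.3
ee_pos: [0.5868, -0.0488, 0.0287]
tcp_rot: [-179.8, 0.0, 103.2]
wrist_force: [-16.2, -3.6, 17.1]
opening: 0.0552
grasp_force: 46.3
```

send_rows --moves '[0,0,0,0,0,0,-1,0,0,0,0,0,0,-1,0,0,0.5,0,0,0,-1,0,0,1,0,0,0,-1,0,0,1,0,0,0,-1,0,0,1,0,0,0,-1,0,0,1,0,0,0,-1,0,0,1,0,0,0,-1]'

```text
time: 18.3
ee_pos: [0.5888, -0.0481, 0.1672]
tcp_rot: [180.0, 0.0, 103.2]
wrist_force: [0.4, -0.5, 0.3]
opening: 0.0848
grasp_force: 0.0
```

send_rows --moves '[-0.24,0.98,1,0,0,-0.89,-1,-0.24,0.98,0.5,0,0,-0.89,-1,-0.24,0.98,0,0,0,-0.89,-1,-0.24,0.98,0,0,0,-0.89,-1,-0.24,0.98,0,0,0,-0.89,-1,-0.24,0.98,0,0,0,-0.89,-1,-0.24,0.98,0,0,0,-0.89,-1,-0.24,0.98,0,0,0,-0.89,-1]'

```text
time: 19.3
ee_pos: [0.5405, 0.1487, 0.2039]
tcp_rot: [180.0, -0.1, 41.8]
wrist_force: [0.5, -0.5, -0.0]
opening: 0.0854
grasp_force: 0.0
```

send_rows --moves '[-0.24,0.98,0,0,0,-0.89,-1,-0.24,0.98,0,0,0,-0.89,-1,-0.24,0.98,0,0,0,-0.89,-1,-0.24,0.98,0,0,0,-0.89,-1,-0.24,0.98,0,0,0,-0.89,-1,-0.24,0.98,0,0,0,-0.89,-1,-0.24,0.98,0,0,0,-0.89,-1,-0.24,0.98,0,0,0,-0.89,-1]'

```text
time: 20.3
ee_pos: [0.543, 0.0925, 0.2041]
tcp_rot: [-168.9, 0.3, 4.0]
wrist_force: [0.1, 0.0, -0.4]
opening: 0.0854
grasp_force: 0.0
```

```bash
python3 - <<'E'
from fit import *
np.set_printoptions(precision=4,suppress=True)
o=bot.get_obs();print(o['ee_pos'],o['tcp_rot'],o['q'])
c=cam('wrist','w5.png')
for q,z in(('rod_handle',.035),('rod_tip',.035),('rod_rest',0)):
    for r in bot.landmark_of('wrist',q)[:1]: print(q,r['p'],r['pixel'],wonz(c,r['pixel'],z))
c=cam('top','t5.png')
x,f=fitbase(c,proj,(.587,-.045,.22),box=(-.028,.028,-.022,.022),zt=.064,sgn=-1,chan=(.5,.5,-1)); print('yel',x[:2],np.degrees(x[2]),f)
x,f=fitbase(c,proj,(.57,.012,.22),box=(-.028,.028,-.022,.022),zt=.064,sgn=-1,chan=(1,0,-1)); print('red',x[:2],np.degrees(x[2]),f)
E
```

```text
[0.543  0.0925 0.2041] [-168.9081    0.3445    4.0062] [  3.9504   4.5042   5.9597  91.8111  11.0915 179.9431]
rod_handle 0.56 [169.0, 136.5] [0.5712 0.3219 0.035 ]
rod_tip 0.81 [152.2, 239.7] [0.4221 0.3698 0.035 ]
rod_rest 0.96 [184.0, 131.5] [0.5736 0.3238 0.    ]
yel [ 0.567  -0.0616] 3.3526933099343843 4.483017921447754
red [ 0.5773 -0.008 ] 14.829613703877294 4.363742351531982
```

View pics/w5.png

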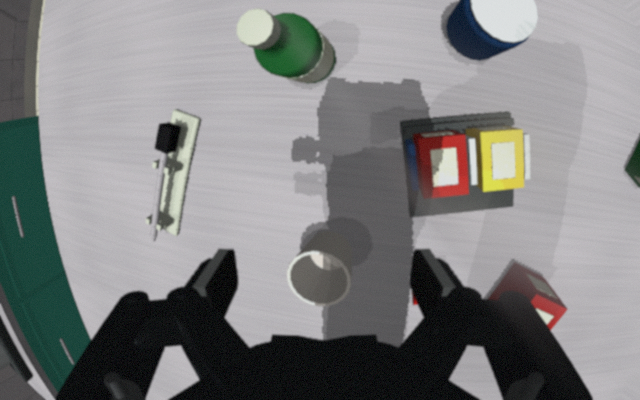

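send_rows --moves '[0,0,0,0,0,1,-1,0,0,0,0,0,1,-1,0,0.5,0,-0.6,-0.23,0,-1,0,0.5,0,-0.6,-0.23,0,-1,0,0.8,0,0,0,1,-1,0,0.8,0,0,0,1,-1,0,0.8,0,0,0,1,-1,0,0.8,0,0,0,1,-1]'

```text
time: 21.55
ee_pos: [0.5426, 0.2, 0.2036]
tcp_rot: [180.0, 0.4, 56.0]
wrist_force: [-0.4, -0.8, 0.8]
opening: 0.0855
grasp_force: 0.0
```

send_rows --moves '[0.1,0.8,0,0,0,1,-1,0.1,0.8,0,0,0,1,-1,0.1,0.8,0,0,0,1,-1,0.1,0.8,0,0,0,1,-1,0.1,0.8,0,0,0,1,-1,0.1,0.6,0,0,0,1,-1,0.1,0.6,0,0,0,1,-1,0.1,0.3,0,0,0,1,-1]'

```text
time: 22.55
ee_pos: [0.5622, 0.3377, 0.2033]
tcp_rot: [180.0, 0.4, 124.8]
wrist_force: [0.3, -0.9, 0.2]
opening: 0.0852
grasp_force: 0.0
```

send_rows --moves '[0.1,0,0,0,0,1,-1,0.1,0,0,0,0,1,-1,0,0,-0.5,0,0,1,-1,0,0,-1,0,0,1,-1,0,0,-1,0,0,0.3,-1,0,0,0,0,0,0,-1]'

```text
time: 23.3
ee_pos: [0.5665, 0.3362, 0.1389]
tcp_rot: [-179.9, 0.3, 161.4]
wrist_force: [-0.9, -0.3, -0.3]
opening: 0.0854
grasp_force: 0.0
```

```bash
cat > rod.py <<'E'
from fit import *
np.set_printoptions(precision=4,suppress=True)
o=bot.get_obs();print(o['ee_pos'],o['tcp_rot'],o['q'])
c=cam('wrist','w6.png');P={}
for q,z in(('rod_handle',.035),('rod_tip',.035)):
    for r in bot.landmark_of('wrist',q)[:1]: P[q]=wonz(c,r['pixel'],z);print(q,r['p'],r['pixel'],P[q])
m=bot.trace('wrist','rod_handle')[0];print(m['extent'])
v=P['rod_tip']-P['rod_handle'];print(np.degrees(np.arctan2(v[1],v[0])),np.linalg.norm(v))
E
python3 rod.py
```

```text
[0.5665 0.3362 0.1389] [-179.8601    0.3151  161.3877] [30.8322 19.1858 16.4653 87.181  -0.3304 49.4446]
rod_handle 0.67 [314.1, 206.3] [0.57   0.3257 0.035 ]
rod_tip 0.87 [303.6, 17.9] [0.4215 0.3676 0.035 ]
[298.9, 17.8, 327.2, 229.6]
164.22365904241613 0.15424701301086544
```

View pics/w6.png

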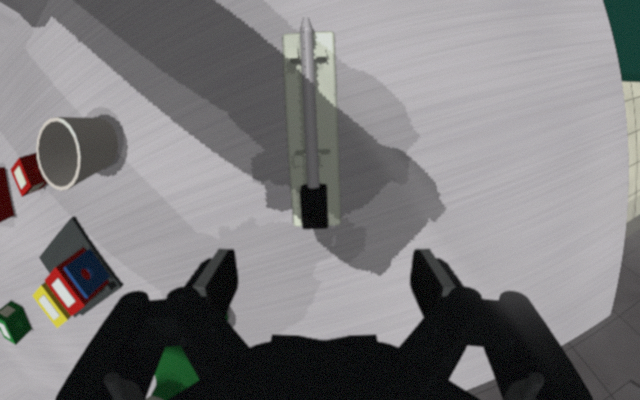

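send_rows --moves '[0.14,-0.48,0,0,0,0.3,-1,0,0,-1,0,0,0,-1,0,0,-1,0,0,0,-1,0,0,-1,0,0,0,-1,0,0,-1,0,0,0,-1,0,0,-0.8,0,0,0,-1,0,0,0,0,0,0,0,0,0,0,0,0,0,0]'

```text
time: 24.5
ee_pos: [0.5719, 0.3239, 0.0221]
tcp_rot: [179.9, 0.5, 163.9]
wrist_force: [0.3, 0.1, 0.0]
opening: 0.0514
grasp_force: 0.0
```

send_rows --moves '[0,0,0,0,0,0,1,0,0,0,0,0,0,1,0,0,0,0,0,0,1,0,0,0,0,0,0,1]' --squeeze 60

```text
time: 25.0
ee_pos: [0.5719, 0.324, 0.0222]
tcp_rot: [179.9, 0.5, 163.9]
wrist_force: [0.0, -1.0, 6.0]
opening: 0.0204
grasp_force: 59.6
```

send_rows --moves '[0,0,0.4,0,0,0,1,0,0,1,0,0,0,1,0,0,1,0,0,0,1,0,0,1,0,0,0,1,0,0,0.6,0,0,0.5,1,-0.1,-0.3,0,0,0,1,1,-0.14,-0.3,0,0,0,1,1,-0.14,-0.3,0,0,0,1,1]'

```text
time: 26.0
ee_pos: [0.5616, 0.3008, 0.1213]
tcp_rot: [180.0, 0.4, -165.7]
wrist_force: [-1.1, -0.2, -1.4]
opening: 0.0212
grasp_force: 58.8
```

send_rows --moves '[-0.14,-0.3,0,0,0,1,1,-0.14,-0.3,0,0,0,1,1,-0.14,-0.3,0,0,0,1,1,-0.14,-0.3,0,0,0,1,1,-0.14,-0.3,0,0,0,1,1,-0.14,-0.3,0,0,0,1,1,-0.14,-0.3,0,0,0,1,1,-0.14,-0.3,0,0,0,1,1]'

```text
time: 27.0
ee_pos: [0.5336, 0.2408, 0.1213]
tcp_rot: [180.0, 0.4, -97.0]
wrist_force: [-0.2, -0.9, 0.1]
opening: 0.0209
grasp_force: 58.8
```

send_rows --moves '[-0.14,-0.3,0,0,0,1,1,-0.14,-0.3,0,0,0,1,1,-0.14,-0.3,0,0,0,0.4,1,0,0,0,0,0,0,1]'

```text
time: 27.5
ee_pos: [0.5232, 0.2183, 0.1214]
tcp_rot: [180.0, 0.4, -76.7]
wrist_force: [0.3, 0.5, -0.4]
opening: 0.0212
grasp_force: 58.8
```

```bash
cat > ins.py <<'E'
from fit import *
import sys
np.set_printoptions(precision=4,suppress=True)
D=np.array([.5787,-.0185]);a=np.radians(13.1);R=np.array([[np.cos(a),-np.sin(a)],[np.sin(a),np.cos(a)]])
o=bot.get_obs();print('t',o['time'],o['ee_pos'],o['tcp_rot'],'loc',R.T@(o['ee_pos'][:2]-D),'q6',o['q'][5])
z=float(sys.argv[1]) if len(sys.argv)>1 else o['ee_pos'][2]+.013
cs={n:cam(n,f"i{o['time']:.1f}{n}.png") for n in('wrist','top','scene')}
T={}
for n,c in cs.items():
    for q,zz in(('rod_tip',z),('rod_handle',z),('entry_hole',.036),('dispenser',0),('red_cassette_c',.036),('yellow_cassette_c',.036)):
        for r in bot.landmark_of(n,q)[:3 if 'red' in q else 1]:
            w=(wonz if n=='wrist' else onz)(c,r['pixel'],zz)[:2]
            T.setdefault((n,q),r['pixel']);print(n,q,round(r['p'],2),np.round(r['pixel'],1),'loc',R.T@(w-D))
for q in('rod_tip','rod_handle','entry_hole'):
    if ('top',q) in T and ('scene',q) in T:
        X,e=tri(cs['top'],T['top',q],cs['scene'],T['scene',q]);print('tri',q,R.T@(X[:2]-D),X[2],e)
E
python3 ins.py
```

```text
t 27.5 [0.5232 0.2183 0.1214] [179.9909   0.4435 -76.7129] loc [-0.0004  0.2432] q6 -80.86012694592117
wrist rod_handle 0.56 [324.9 265.6] loc [-0.0026  0.2421]
wrist entry_hole 0.39 [442.7 103.2] loc [-0.0917  0.1639]
top rod_tip 0.73 [303.5 197.8] loc [-0.0021  0.0865]
top rod_handle 0.47 [249.5 209.5] loc [0.0005 0.2315]
top entry_hole 0.61 [314.  196.9] loc [-0.      0.0572]
top dispenser 0.65 [332.  192.5] loc [0.0027 0.0011]
top red_cassette_c 0.79 [325.5 196.3] loc [-0.006   0.0244]
top red_cassette_c 0.68 [378.9 246.5] loc [-0.1824 -0.092 ]
top red_cassette_c 0.43 [324.7 245.2] loc [-0.1427  0.0592]
top yellow_cassette_c 0.72 [337.6 193. ] loc [-0.0047 -0.012 ]
scene rod_tip 0.79 [337.4 187.1] loc [-0.0082  0.0889]
scene rod_handle 0.49 [394.9 209.3] loc [0.0022 0.2519]
scene entry_hole 0.77 [326.4 215.1] loc [0.0028 0.0633]
scene dispenser 0.85 [308.7 217.7] loc [0.0007 0.0051]
scene red_cassette_c 0.71 [315.5 163.7] loc [-0.1977 -0.0863]
scene red_cassette_c 0.69 [318.9 208.5] loc [-0.0116  0.0316]
scene red_cassette_c 0.55 [346.7 190.9] loc [-0.1207  0.063 ]
scene yellow_cassette_c 0.62 [297.4 203. ] loc [-0.0028 -0.0333]
tri rod_tip [-0.0033  0.0886] 0.1376389258034415 0.004811498971759233
tri rod_handle [-0.0024  0.2412] 0.12638587759840236 0.018057094037637434
tri entry_hole [-0.0007  0.059 ] 0.03178169255015567 0.004169894548693668
```

send_rows --moves '[0,0,-1,0,0,0,1,0,0,-1,0,0,0,1,0,0,-1,0,0,0,1,0,0,-0.6,0,0,0,1,0,0,-0.33,0,0,0,1,0,0,0,0,0,0,1]'

```text
time: 29.3
ee_pos: [0.5233, 0.2186, 0.0226]
tcp_rot: [180.0, 0.4, -76.7]
wrist_force: [-0.2, 0.1, -0.1]
opening: 0.0206
grasp_force: 58.8
```

```bash
python3 ins.py .036 | grep -v cass; python3 -c "
import cv2,glob
f=sorted(glob.glob('pics/i*wrist.png'))[-1];a=cv2.imread(f)[20:300,190:450];cv2.imwrite('pics/i2c.png',cv2.resize(a,None,fx=2.1,fy=2.1,interpolation=cv2.INTER_CUBIC));print(f)"
```

```text
t 29.3 [0.5233 0.2186 0.0226] [179.9679   0.4398 -76.6513] loc [-0.0003  0.2435] q6 -80.89624232777524
wrist rod_handle 0.86 [323.5 266.2] loc [-0.0018  0.2424]
top rod_tip 0.67 [304.9 200.4] loc [-0.0039  0.0852]
top rod_handle 0.57 [253.1 210.2] loc [0.0029 0.2371]
top entry_hole 0.82 [313.8 194.1] loc [0.008  0.0559]
top dispenser 0.61 [334.7 192.3] loc [ 0.0014 -0.0069]
scene rod_tip 0.71 [270.3 243.2] loc [ 0.1682 -0.0087]
scene rod_handle 0.54 [390.3 237.7] loc [0.     0.2496]
scene entry_hole 0.89 [327.8 217.3] loc [0.0089 0.071 ]
scene dispenser 0.73 [307.3 217.5] loc [0.0019 0.0012]
tri rod_tip [0.0543 0.0146] -0.0417093102023009 0.17828517329322696
tri rod_handle [0.0006 0.2433] 0.03351075513512958 0.01250871973027089
tri entry_hole [0.0056 0.0617] 0.030149366838657987 0.013146916336084962
pics/i29.3wrist.png
```

View pics/i2c.png

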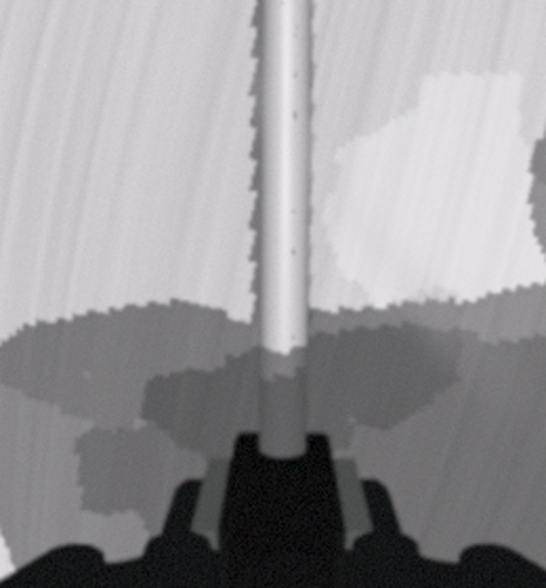

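send_rows --moves '[0.091,-0.39,0.02,0,0,0,1,0.091,-0.39,0,0,0,0,1,0.046,-0.195,0,0,0,0,1,0.046,-0.195,0,0,0,0,1,0,0,0,0,0,0,1]'

```text
time: 30.98
ee_pos: [0.5303, 0.189, 0.0231]
tcp_rot: [180.0, 0.4, -76.7]
wrist_force: [-0.5, -0.1, -0.6]
opening: 0.0211
grasp_force: 58.8
```

send_rows --moves '[0.046,-0.195,0,0,0,0,1,0.046,-0.195,0,0,0,0,1,0,0,0,0,0,0,1]'

```text
time: 31.35
ee_pos: [0.5325, 0.1793, 0.0231]
tcp_rot: [180.0, 0.4, -76.7]
wrist_force: [-0.0, -0.0, -0.1]
opening: 0.0211
grasp_force: 58.8
```

send_rows --moves '[0.091,-0.39,0,0,0,0,1,0.091,-0.39,0,0,0,0,1,0,0,0,0,0,0,1]'

```text
time: 31.72
ee_pos: [0.5372, 0.1592, 0.0232]
tcp_rot: [180.0, 0.4, -76.7]
wrist_force: [-0.1, 0.4, 0.1]
opening: 0.0211
grasp_force: 58.8
```

send_rows --moves '[0.091,-0.39,0,0,0,0,1,0.091,-0.39,0,0,0,0,1,0,0,0,0,0,0,1]'

```text
time: 32.1
ee_pos: [0.5417, 0.1398, 0.0231]
tcp_rot: [180.0, 0.4, -76.7]
wrist_force: [-0.3, 0.1, -0.3]
opening: 0.021
grasp_force: 58.8
```

send_rows --moves '[0.091,-0.39,0,0,0,0,1,0.091,-0.39,0,0,0,0,1,0,0,0,0,0,0,1]'

```text
time: 32.48
ee_pos: [0.5462, 0.1204, 0.0231]
tcp_rot: [180.0, 0.4, -76.7]
wrist_force: [0.8, -0.2, -0.8]
opening: 0.0205
grasp_force: 58.8
```

send_rows --moves '[0.091,-0.39,0,0,0,0,1,0.091,-0.39,0,0,0,0,1,0,0,0,0,0,0,1]'

```text
time: 32.85
ee_pos: [0.5508, 0.1008, 0.0231]
tcp_rot: [180.0, 0.4, -76.7]
wrist_force: [0.6, 0.4, -0.6]
opening: 0.0206
grasp_force: 58.8
```

send_rows --moves '[0.091,-0.39,0,0,0,0,1,0.091,-0.39,0,0,0,0,1,0.091,-0.39,0,0,0,0,1,0,0,0,0,0,0,1]'

```text
time: 33.35
ee_pos: [0.5576, 0.0716, 0.0231]
tcp_rot: [180.0, 0.4, -76.7]
wrist_force: [-1.3, 0.5, -0.2]
opening: 0.0211
grasp_force: 58.8
```

send_rows --moves '[0.046,-0.195,0,0,0,0,1,0.046,-0.195,0,0,0,0,1,0,0,0,0,0,0,1]'

```text
time: 33.72
ee_pos: [0.5598, 0.0624, 0.0231]
tcp_rot: [180.0, 0.4, -76.7]
wrist_force: [0.3, -0.0, -0.7]
opening: 0.0207
grasp_force: 58.8
```

send_rows --moves '[0.027,-0.117,0,0,0,0,1,0,0,0,0,0,0,1]'

```text
time: 33.98
ee_pos: [0.5605, 0.0596, 0.0231]
tcp_rot: [180.0, 0.4, -76.7]
wrist_force: [0.1, 0.5, -0.7]
opening: 0.0211
grasp_force: 58.8
```

send_rows --moves '[0.018,-0.078,0,0,0,0,1,0,0,0,0,0,0,1]'

```text
time: 34.22
ee_pos: [0.5609, 0.0578, 0.0231]
tcp_rot: [180.0, 0.5, -76.7]
wrist_force: [-0.1, -0.5, -1.1]
opening: 0.021
grasp_force: 58.8
```

send_rows --moves '[0.014,-0.06,0,0,0,0,1,0,0,0,0,0,0,1]'

```text
time: 34.48
ee_pos: [0.5609, 0.0577, 0.0232]
tcp_rot: [180.0, 0.6, -76.6]
wrist_force: [-3.1, 8.2, 0.5]
opening: 0.0209
grasp_force: 58.9
```

send_rows --moves '[0,0,0,0,0,0,0,0,0,0,0,0,0,-0.3,0,0,0,0,0,0,-0.3,0,0,0.5,0,0,0,-0.3,0,0,1,0,0,0,-0.3,0,0,1,0,0,0,-0.3,0,0,1,0,0,0,-0.3,0,0,1,0,0,0,-0.3]'

```text
time: 35.48
ee_pos: [0.5614, 0.0562, 0.1375]
tcp_rot: [-180.0, 0.4, -76.7]
wrist_force: [0.9, 0.1, 0.3]
opening: 0.0552
grasp_force: 0.0
```

send_rows --moves '[-1,0,1,0,0,0,-0.3,-1,0,1,0,0,0,-0.3,-1,0,1,0,0,0,-0.3,-1,0,1,0,0,0,-0.3,-1,0,0,0,0,0,-0.3,-1,0,0,0,0,0,-0.3,-1,0,0,0,0,0,-0.3,0,0,0,0,0,0,-0.3]'

```text
time: 36.48
ee_pos: [0.3854, 0.0562, 0.2371]
tcp_rot: [-179.9, 0.4, -76.6]
wrist_force: [0.2, -1.1, 0.7]
opening: 0.0557
grasp_force: 0.0
```

```bash
python3 ins.py .035; python3 - <<'E'
from fit import *
D=np.array([.5787,-.0185]);a=np.radians(13.1);R=np.array([[np.cos(a),-np.sin(a)],[np.sin(a),np.cos(a)]])
c=bot.camera('top')
for q,x0,ch in(('yel',(.585,-.046,.22),(.5,.5,-1)),('red',(.572,.01,.22),(1,0,-1))):
    x,f=fitbase(c,proj,x0,box=(-.028,.028,-.022,.022),zt=.064,sgn=-1,chan=ch,e=.0015); print(q,R.T@(x[:2]-D),np.degrees(x[2]),f)
E
```

```text
t 36.475 [0.3854 0.0562 0.2371] [-179.885     0.425   -76.6421] loc [-0.1714  0.1166] q6 -95.38080392985147
wrist rod_tip 0.97 [178.8  11.8] loc [-0.0011 -0.0804]
wrist rod_handle 0.66 [181.4 144.1] loc [-0.0027  0.0819]
wrist entry_hole 0.8 [179.2 125.4] loc [-0.0019  0.0593]
wrist dispenser 0.84 [189.5  74.8] loc [-0.0014 -0.004 ]
wrist red_cassette_c 0.87 [179.1 101.5] loc [-0.0032  0.0308]
wrist red_cassette_c 0.65 [304.7 116.8] loc [-0.1516  0.0553]
wrist yellow_cassette_c 0.8 [179.3  51.1] loc [-0.0041 -0.0299]
top rod_handle 0.64 [308.  196.2] loc [0.006  0.0737]
top entry_hole 0.71 [310.4 195.1] loc [0.0075 0.0662]
top dispenser 0.95 [332.9 193.3] loc [-0.0002 -0.001 ]
top red_cassette_c 0.82 [324.6 194.3] loc [0.0003 0.0256]
top red_cassette_c 0.81 [376.  248.7] loc [-0.1866 -0.0824]
top red_cassette_c 0.49 [324.4 244.4] loc [-0.1403  0.0595]
top yellow_cassette_c 0.66 [338.4 190.2] loc [ 0.0027 -0.0161]
scene rod_handle 0.51 [332.4 216.7] loc [-0.0004  0.0802]
scene entry_hole 0.83 [326.7 216.2] loc [0.0064 0.0662]
scene dispenser 0.77 [309.4 219.4] loc [0.006  0.0106]
scene red_cassette_c 0.89 [320.2 208.4] loc [-0.0137  0.0345]
scene red_cassette_c 0.88 [318.6 162.9] loc [-0.2064 -0.08  ]
scene red_cassette_c 0.5 [345.6 190.6] loc [-0.1204  0.0596]
tri rod_handle [0.004  0.0776] 0.03759168580534 0.008637755255941704
tri entry_hole [0.0073 0.0664] 0.03682400134617525 0.00047658163437148455
yel [ 0.0006857  -0.02926591] 12.980137690015656 158.86973571777344
red [-0.00030219  0.02851549] 13.096680060090911 159.99681091308594
```

The rod tip shows 80 mm past the centre, beyond the far plate. The handle is at y ≈ 78 mm, and both cassettes sit on their marks.

```bash
python3 -c "
from workcell import bot
print(bot.job_done())"
```

```text
the job is handed in; nothing more can be done
None
```

The job is handed in: by the last camera check, both cassettes sit against the stop, the rod runs through all three plates with its handle at the blue plate, and the gripper has let go and moved clear. No verdict came back.

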